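Rock a stuck sensor cartridge out of its dock and seat it in the service stand

TASK

The blue sensor cartridge is stuck fast in the white dock: rock it sideways, first one way and then the other, until both orange clips have been pushed back, then lift it out. Lower it, still in the grip, into the yellow-topped service stand so that its flange sits square and fully home in the rectangular pocket, and let go. Leave the oil bottle, the dish and the pen where they are.

Things in the scene. Friction and masses are not known exactly. Their poses are not given: they have to be found in the camera images.
- cartridge: Sensor cartridge, 110 mm tall, 90 g, caught upright in the dock, axes at the start as the dock's; origin: middle of the stem's lower end, z up, 12 mm above the table at the start. Grey stem 14 mm (x) by 12 mm (y); blue flange 30 mm (x) by 40 mm (y) at heights 58 to 66 mm; blue grip block 16 mm (x) by 30 mm (y) at heights 66 to 110 mm. A half turn about z makes no difference.
- foot (a point): Centre of the stem's rounded foot, 4.5 mm above the cartridge's origin: the point about which it rocks, only in its own y-z plane. The foot has 1.5 mm play in y. Tilting it 0.2 rad moves the grip point 18 mm sideways, takes 5 to 8 N there and pushes that side's clip back 5 mm. Rocked so to both sides and stood upright, it lifts out freely; raise it 60 mm or more to clear the dock.
- shoulders (a point): On the cartridge's axis, 32 mm above its origin: the top of two catch shoulders that widen the stem to 20 mm along y at heights 24 to 32 mm. The dock's two clips hook over them, so a straight pull lifts it 2 mm and then jams.
- grip (a point): Point on the cartridge's axis in the grip block, 94 mm above the cartridge's origin: a good height to grip, the pads on the two faces that look along x (16 mm apart).
- flange (a point): Centre of the underside of the cartridge's flange, 58 mm above the cartridge's origin; axes of the cartridge.
- dock: White dock block fixed to the table, 120 x 120 mm, 62 mm high; origin at the centre of its underside. In its top an opening 17 mm along x and 32 mm along y through which the cartridge's stem passes; floor of the bay 12 mm above the table. The cartridge rocks along the dock's y axis.
- clip_left (a joint): Stiff orange sliding clip on the dock's +y side, under its top plate, with an orange gauge mark on the top that moves with it. Value in m: 0 to 0.0008 at the start (tight on the stem, hooked 3 to 4 mm over the shoulder), 0.0056 fully back; above 0.004 it clears the shoulder. About 14 N on it moves it; it stays where it is left.
- clip_right (a joint): The same clip on the dock's -y side; value grows as it is pushed back towards -y of the dock.
- stand: Service stand fixed to the table, 100 x 100 mm, 68 mm high, grey with a yellow top; origin at the centre of its underside. In it a rectangular pocket, 33 mm (x) by 43 mm (y), 6 mm deep, chamfered 2.5 mm, takes the cartridge's flange (1.5 mm play each side); from the pocket's floor a shaft 22 mm (x) by 28 mm (y) goes down to the table for the stem.
- pocket (a point): Centre of the floor of the stand's pocket, 62 mm above the table; axes of the stand. Seated, the cartridge's flange point lies here, with x along x (either way round), and the flange stands 2 mm proud of the yellow top.
- oil_bottle: Amber bottle with a black cap, 32 mm across, 75 mm tall; origin at the centre of its underside. Bystander.
- dish: Clear round covered dish, 94 mm across, 17 mm high; origin at the centre of its underside. Bystander.
- pen: White and blue pen, 130 mm long along its y, 10 mm thick; origin under its middle. Bystander.
Mind the look-alikes: they are no part of the job. Several things look just like the stand: the one meant starts farthest from the robot's base.

How it is judged (in metres and radians):
On the way, in this order (a step that is already met when the one before it is completed fails the run):
1. the cartridge has been rocked both ways: both clips are pushed back (value of joint each of clip_left, clip_right above 0.003 m), for 0.1 s.
2. the cartridge is lifted clear of the dock (height (world z) of cartridge above 0.062 m), for 0.1 s.
3. the cartridge is lowered into the pocket while still gripped (z of flange in the frame of pocket below 0.01 m and horizontal distance between flange and pocket below 0.006 m and contact force between the fingers and cartridge above 0.5 N), for 0.05 s.
At the end, for the whole second after the job is handed in: The cartridge rests released in the stand's pocket: flange underside within 2 mm of the pocket floor and 4 mm of its centre, upright within 0.05 rad, its x axis along the pocket's x within 0.12 rad (either way round), at rest (z of flange in the frame of pocket between -0.002 and 0.002 m and horizontal distance between flange and pocket below 0.004 m and angle between the x axis of cartridge and the x axis of pocket, either way round below 0.12 rad and angle between cartridge's own z axis and vertical below 0.05 rad and linear speed of cartridge below 0.02 m/s); the robot touches nothing.
It fails at once if the oil bottle was moved by more than 30 mm or tipped (distance of oil_bottle from where it was at the start of the episode above 0.03 m or angle between oil_bottle's own z axis and vertical above 0.5 rad).
It fails at once if the dish was moved by more than 30 mm (distance of dish from where it was at the start of the episode above 0.03 m).
It fails at once if the pen was moved by more than 30 mm (distance of pen from where it was at the start of the episode above 0.03 m).
It also fails if it takes over 58 s, if anything falls off the work surface, if the arm or the gripper's body presses on something with over 40 N, if the wrist force passes 120 N, or if a joint passes its speed limit or range.

ROBOT

A 6-joint arm with a two-finger parallel gripper is mounted at the origin on the work surface. World frame = base frame: x ahead of the robot, y to its left, z up, the work surface at z = 0. Lengths are in mm, angles in rad, forces in N, time in s.
With the tool pointing down it reaches from about 200 to 875 mm from the base axis. Payload 3.4 kg.
Tool frame: the origin (TCP) lies on the front face of the gripper's body, between the roots of the fingers; the fingertips stand 97 mm ahead of it and the grasp point (between the pads) lies 78 mm ahead of it; z points along the fingers, y is the line along which they close (so a half turn about z gives the same grasp; the last joint's range is limited). The gripper opens to 94 mm and grips with 3 to 60 N. Pads are 16 mm wide; open, the fingers measure 119 mm over their backs; the gripper's body (75 mm by 177 mm) begins 78 mm behind the grasp point.
Start: joints at [1.227, 0.276, 1.505, -0, 1.361, -0.121], TCP at [127.065, 560.812, 302.693] pointing down, gripper open.
Joint ranges: [-2.89, 2.89], [-0.75, 2.08], [0.22, 2.7], [-1.18, 4.32], [0.11, 2.71], [-2.7, 2.7]. Speed limits (rad/s): [2.57, 2.57, 3.14, 3.14, 3.14, 3.14].

INTERFACE

Orientations are given as [roll, pitch, yaw] about the fixed x, y, z axes, in that order (R = Rz(yaw) Ry(pitch) Rx(roll)).
In Python, from station import * gives the robot as it stands.
- The arm moves only by the shell command python3 -m crank 'ROWS'. ROWS is a JSON object of lists of equal length, an entry for each row: "hand": the opening, from 0 (shut) to 1 (fully open); "xyz": the shift along the tool's x, y, z in cm, a list of three; "twist": the turn about the tool's z in degrees. A call has 1 to 12 rows; each row is the pose to reach, as a shift and turn from the pose commanded when the call began, along the tool's axes at that moment; what a row does not reach only later rows make up. A row lasts 1/8 s, in which the tool goes at most 62.5 mm and 10.7 degrees, less where a joint would pass 70% of its speed; a pose out of reach is approached as far as the arm can. A call with a gripper value outside its range is refused whole. The fingers move at their own pace and stop on an object; the grip force is fixed at half the most. Time passes only in rows, so rows that repeat a pose let the fingers close. It gives the time, the measured TCP pose, the force, the opening and the grip force at its end, in the units of the state.
- read_state(): the state, without advancing time (a new reading comes with each control period).
- snapshot(name): name is "scene" or "side" or "wrist"; returns (picture, depth): 400x640x3 uint8, blue, green, red; 400x640 float32, mm along the optical axis (not along the pixel's ray), 0 where there is no reading.
- calibration(name): a dict with "intrinsics" (3x3 intrinsics, pixels), "R" (3x3) and "t" (3): a world point X has camera coordinates R X + t. Camera axes: x right, y down, z forward; pixel columns grow to the right and rows downward; lengths in mm; the calibration is good to about 2 mm. A picture is of the moment at which its call begins: read the wrist's pose just before it. calibration takes no time and is no camera call; for the wrist camera it gives the pose at the moment of the call.
- close_job(): hands the job in; it is judged then, once.
Trained networks look in the newest picture that a camera, given by its name, has taken for a name from the list of things; names that differ only in an ending like _2 or _b are one class to them, and where a whole thing is asked for, a point or a joint stands for the part that bears it (a point fixed in the world has none). Each returns a list of dicts, best first, with "score" (0 to 1); they miss things now and then, are a little off and sometimes report something else, mostly with a low value. They report only what shows in the picture. A call takes as long as a camera call. They do not tell look-alikes from the thing itself.
- find_in(thing, camera): "box" ([centre column, centre row, width, height] in pixels, round what is visible of it).
- regions_of(thing, camera): "mask" (400x640 bool, what is visible of it) and "box" ([centre column, centre row, width, height] in pixels, round what is visible of it).
- tip_of(thing, camera): "position" ([column, row] in pixels: a listed point, or the origin of a listed thing).
The state is a dict: "t": time; "joints": joint angles; "joint_velocities": joint speeds; "tau": joint torques, N m; "tool_pos": TCP position; "tool_rot": TCP orientation; "wrist_force": force on the tool from outside, world axes, zero at the start; "wrist_torque": the same for the moment, N m; "gripper_width": finger opening in mm; "gripper_force": force on a finger pad.
Only numpy, scipy, OpenCV 4.12 (cv2) and the standard library are available. Lean on these libraries where they do the work, as an engineer would, in place of code of your own. Each camera call takes 0.05 s, during which the arm holds its last target. There are 200 camera calls.

## Working session

There is one attempt and no reset: what is moved stays moved. The work goes in short steps, Python scripts to look and compute and a shell command to move; the robot and the scene stay as the last step left them, time stands still between calls to the robot, and variables do not carry over. Pictures are saved under pics/ and viewed, at most 10 in all, crops included, and the job is handed in when it is done.

```bash
mkdir -p pics
cat > h.py <<'E'
from station import *
import numpy as np, cv2
def cam(n):
    c=calibration(n); return np.array(c["intrinsics"],float),np.array(c["R"],float),np.array(c["t"],float)
def unproj(c,u,v,d):  # depth along axis
    K,R,t=c; p=np.linalg.inv(K)@np.array([u,v,1.])*d; return R.T@(p-t)
def onplane(c,u,v,z):
    K,R,t=c; r=R.T@np.linalg.inv(K)@np.array([u,v,1.]); o=-R.T@t; return o+r*(z-o[2])/r[2]
def proj(c,X):
    K,R,t=c; p=K@(R@np.array(X,float)+t); return p[:2]/p[2]
def cloud(c,D):
    K,R,t=c; v,u=np.mgrid[:D.shape[0],:D.shape[1]]
    P=np.stack([u,v,np.ones_like(u)],-1).reshape(-1,3)@np.linalg.inv(K).T*D.reshape(-1,1)
    return ((P-t)@R).reshape(D.shape+(3,))
E
python3 - <<'E'
from h import *
s=read_state(); print(s["t"],s["tool_pos"],s["tool_rot"],s["gripper_width"])
a=[]
for n in("scene","side"):
    p,d=snapshot(n); a.append(p); c=cam(n); print(n,"campos",(-c[1].T@c[2]).round())
    for th in("cartridge","dock","stand","grip","pocket","oil_bottle","dish","pen","flange"):
        print(n,th,[(np.round(r["position"]).tolist(),round(r["score"],2)) for r in tip_of(th,n)][:6])
    cv2.imwrite(f"pics/{n}0.png",p)
E
```

```text
0.0 [126.92755193 560.413427   301.81428194] [-3.13979860e+00 -1.92216305e-04  2.91877661e+00] 93.73054405302302
scene campos [ 988. -428.  733.]
scene cartridge [([223.0, 258.0], 0.95)]
scene dock [([224.0, 260.0], 0.61)]
scene stand [([289.0, 220.0], 0.96), ([284.0, 172.0], 0.92), ([346.0, 196.0], 0.67), ([220.0, 256.0], 0.2)]
scene grip []
scene pocket [([284.0, 201.0], 0.93), ([352.0, 174.0], 0.83), ([285.0, 155.0], 0.69)]
scene oil_bottle [([371.0, 266.0], 0.89)]
scene dish [([428.0, 168.0], 0.91), ([218.0, 235.0], 0.4)]
scene pen []
scene flange [([220.0, 246.0], 0.69)]
side campos [ 284. -986. 1084.]
side cartridge [([314.0, 284.0], 0.8)]
side dock [([316.0, 283.0], 0.87)]
side stand [([299.0, 237.0], 0.69), ([249.0, 219.0], 0.67)]
side grip [([315.0, 261.0], 0.71), ([314.0, 285.0], 0.54)]
side pocket [([297.0, 220.0], 0.96), ([304.0, 178.0], 0.88), ([250.0, 208.0], 0.72)]
side oil_bottle []
side dish [([303.0, 152.0], 0.88)]
side pen [([392.0, 321.0], 0.77)]
side flange [([318.0, 272.0], 0.74), ([390.0, 323.0], 0.16)]
```

View pics/scene0.png

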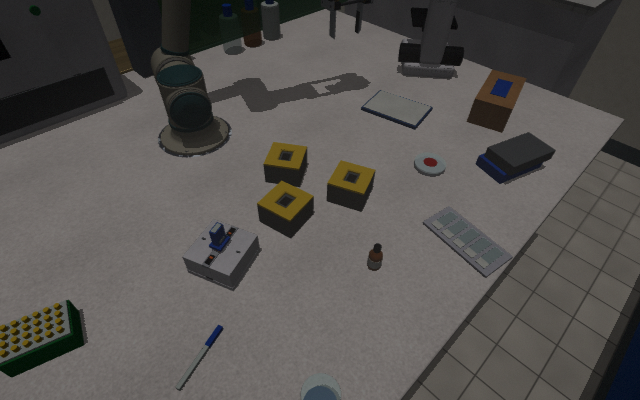

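View pics/side0.png

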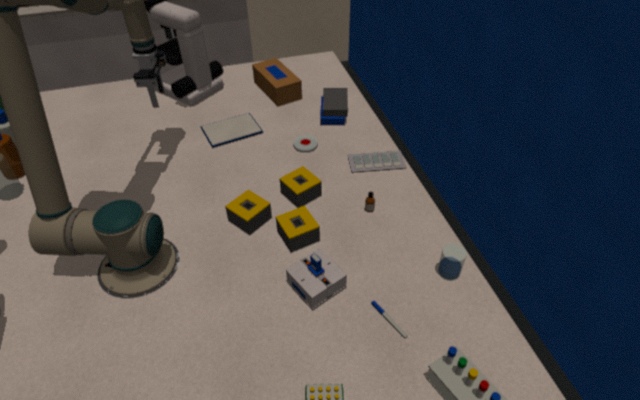

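The scene view shows three yellow-topped stands (scene px 285,158; 286,205; 352,182), the dock with the cartridge at (221,245), the bottle at (375,257), the dish at (430,165), the pen at (200,355). Next I'll measure the tops and the dock using depth.

```bash
cat > m.py <<'E'
from h import *
for n in("scene","side"):
    p,d=snapshot(n); c=cam(n); W=cloud(c,d); hsv=cv2.cvtColor(p,cv2.COLOR_BGR2HSV)
    ok=(d>0)
    for nm,m in(("yel",(hsv[...,0]>18)&(hsv[...,0]<34)&(hsv[...,1]>150)&ok&(abs(W[...,2]-68)<12)),
                ("white",(hsv[...,1]<70)&ok&(abs(W[...,2]-62)<7)),("blue",(hsv[...,0]>100)&(hsv[...,0]<130)&(hsv[...,1]>120)&ok&(W[...,2]>60)&(W[...,2]<140))):
        k,l,s,ct=cv2.connectedComponentsWithStats(m.astype(np.uint8))
        for i in range(1,k):
            if s[i,4]<60 and nm!="blue" or s[i,4]<15: continue
            q=W[l==i]; 
            if abs(q[:,0]).max()>1000 or abs(q[:,1]).max()>900: continue
            (cx,cy),(w,h),a=cv2.minAreaRect(q[:,:2].astype(np.float32))
            print(n,nm,s[i,4],ct[i].round(),"c",round(cx,1),round(cy,1),"wh",round(w),round(h),"a",round(a,1),"z",np.percentile(q[:,2],[5,50,95]).round(1),"R",round(np.hypot(cx,cy)))
    for th in("oil_bottle","dish","pen"):
        for r in tip_of(th,n)[:1]: print(n,th,onplane(c,*r["position"],0).round())
E
python3 m.py
```

```text
scene yel 729 [285. 156.] c 346.3 91.7 wh 100 104 a 34.5 z [64.2 66.6 68.6] R 358
scene yel 843 [351. 177.] c 533.2 159.0 wh 100 101 a 22.7 z [64.2 66.5 68.5] R 556
scene yel 1037 [285. 200.] c 477.4 -24.0 wh 102 102 a 10.8 z [64.3 66.6 68.6] R 478
scene yel 64 [ 57. 310.] c 393.7 -531.8 wh 9 27 a 74.6 z [56.7 62.7 65. ] R 662
scene white 68 [140.  61.] c -482.4 59.0 wh 99 45 a 31.7 z [56.6 62.8 67.9] R 486
scene white 563 [ 61. 106.] c -342.5 -245.4 wh 31 395 a 3.7 z [55.8 62.2 68.3] R 421
scene white 190 [192. 127.] c 32.2 -13.3 wh 134 69 a 67.9 z [56.2 63.1 67.8] R 35
scene white 1199 [521. 151.] c 793.3 604.8 wh 176 102 a 72.8 z [58.6 67.3 68.8] R 998
scene white 63 [351. 176.] c 530.7 161.8 wh 30 40 a 20.2 z [56.1 60.4 62.2] R 555
scene white 85 [285. 199.] c 475.0 -21.7 wh 29 40 a 13.2 z [56.1 60.5 62.4] R 475
scene white 2005 [221. 249.] c 480.8 -217.4 wh 122 123 a 22.1 z [58.5 60.9 62.9] R 528
scene blue 22 [215. 231.] c 487.1 -220.9 wh 27 13 a 81.7 z [115.5 120.8 121.8] R 535
scene blue 121 [219. 243.] c 481.6 -218.4 wh 30 40 a 23.3 z [ 73.6  77.1 103.6] R 529
scene oil_bott
[... 302 characters left out ...]
1.3 66.1 69.5] R 477
side white 418 [335. 100.] c 792.0 600.0 wh 183 100 a 73.7 z [59.5 66.3 68.7] R 994
side white 60 [  8. 184.] c -397.8 421.2 wh 53 18 a 37.3 z [55.7 60.1 67.8] R 579
side white 1310 [316. 275.] c 480.6 -220.0 wh 122 124 a 23.0 z [56.5 60.1 63.7] R 529
side white 1079 [460. 378.] c 720.4 -599.8 wh 92 132 a 17.3 z [55.2 56.9 61.3] R 937
side blue 137 [316. 267.] c 474.5 -215.4 wh 28 52 a 27.1 z [ 73.1  85.1 116.9] R 521
side blue 58 [452. 351.] c 704.9 -556.6 wh 20 13 a 59.7 z [101.1 110.1 114.1] R 898
side blue 55 [495. 396.] c 742.6 -674.2 wh 14 16 a 65.9 z [107.1 110.5 113.8] R 1003
side oil_bottle [738.  37.   0.]
side dish [604. 406.   0.]
side pen [ 635. -389.    0.]
```

```bash
python3 -m crank '{"hand":[1,1,1,1,1,1,1,1,1,1,1,1],"xyz":[[-4,-5.3,-1],[-8.6,-11.4,-1],[-12.9,-17,-1],[-17.2,-22.7,-2],[-21.5,-28.4,-2],[-25.8,-34,-2],[-30.1,-39.7,-2],[-34.4,-45.4,-2],[-38.7,-51,-2],[-43,-56.7,-3],[-47.4,-62.4,-3],[-51.7,-68.1,-3]],"twist":[0,0,10,20,30,40,50,54.7,54.7,54.7,54.7,54.7]}'
```

```text
t: 2.9
tool_pos: [437.3, -123.0, 330.8]
tool_rot: [3.14, 0.0, 1.963]
wrist_force: [-0.5, 0.4, 0.2]
gripper_width: 94.1
gripper_force: 0.0
```

```bash
cat > look.py <<'E'
from h import *
import sys
s=read_state(); print(s["t"],s["tool_pos"].round(1) if hasattr(s["tool_pos"],"round") else s["tool_pos"],s["tool_rot"],s["wrist_force"],s["gripper_width"],s["gripper_force"])
c=cam("wrist"); p,d=snapshot("wrist"); print("campos",(-c[1].T@c[2]).round(1),"d0",(d>0).mean())
cv2.imwrite(f"pics/{sys.argv[1]}.png",p); W=cloud(c,d); np.savez("w.npz",p=p,d=d,W=W)
for th in("grip","cartridge","pocket","flange"):
    for r in tip_of(th,"wrist")[:3]:
        print(th,np.round(r["position"]),round(r["score"],2),onplane(c,*r["position"],{"grip":106,"cartridge":12,"flange":70,"pocket":62}[th]).round(1))
E
python3 look.py w1
```

```text
2.9 [ 437.3 -123.   330.8] [3.14026977e+00 4.80666397e-04 1.96310512e+00] [-0.45136007  0.44560971  0.17241209] 94.10648942806529 0.0
campos [410.3 -58.9 413.3] d0 0.996
grip [327. 298.] 0.86 [ 480.7 -219.7  106. ]
grip [328. 257.] 0.7 [ 465.  -179.2  106. ]
cartridge [331. 260.] 0.64 [ 487.2 -218.4   12. ]
pocket [402. 104.] 0.71 [478.2 -21.7  62. ]
flange [326. 278.] 0.78 [ 479.  -217.5   70. ]
```

View pics/w1.png

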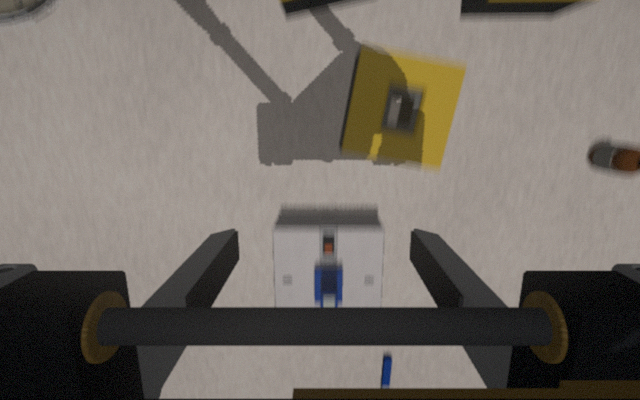

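The wrist view shows the dock square to the gripper (px 328,270), blue grip block long axis along the image vertical, i.e. along tool x — so the pads close on the x faces as wanted.

```bash
cat > m2.py <<'E'
from h import *
s=read_state(); print(s["tool_pos"],s["tool_rot"][2])
c=cam("wrist"); p,d=snapshot("wrist"); W=cloud(c,d); hsv=cv2.cvtColor(p,cv2.COLOR_BGR2HSV)
def rep(nm,m):
    k,l,st,ct=cv2.connectedComponentsWithStats(m.astype(np.uint8))
    for i in range(1,k):
        if st[i,4]<80: continue
        q=W[l==i]; (cx,cy),(w,h),a=cv2.minAreaRect(q[:,:2].astype(np.float32))
        print(nm,st[i,4],ct[i].round(),"c",round(cx,1),round(cy,1),"wh",round(w,1),round(h,1),"a",round(a,1),"z",np.percentile(q[:,2],[5,50,95]).round(1))
Z=W[...,2]; b=(hsv[...,0]>100)&(hsv[...,0]<130)&(hsv[...,1]>120)
o=(hsv[...,0]>5)&(hsv[...,0]<18)&(hsv[...,1]>140)
rep("top",b&(abs(Z-122)<8)); rep("flange",b&(abs(Z-78)<8)); rep("white",(hsv[...,1]<70)&(abs(Z-62)<5)); rep("orange",o&(Z>40)&(Z<75))
y=(hsv[...,0]>18)&(hsv[...,0]<34)&(hsv[...,1]>150)
rep("yel",y&(abs(Z-68)<6)); rep("pocketfloor",(abs(Z-61)<3)&~y&(hsv[...,1]<90))
E
python3 m2.py
```

```text
[ 436.29305873 -120.5287563   330.04499848] 1.9633009324207902
top 100 [330. 297.] c 478.5 -209.3 wh 16.0 13.2 a 22.5 z [119.7 121.9 123.3]
flange 193 [318. 284.] c 471.8 -220.9 wh 8.4 38.6 a 22.0 z [77.4 78.6 79.6]
flange 153 [340. 283.] c 491.4 -212.6 wh 6.3 38.7 a 23.4 z [77.4 78.4 79.6]
white 825 [403. 107.] c 477.2 -22.5 wh 32.0 42.0 a 11.5 z [61.1 62.5 63.8]
white 7704 [329. 264.] c 477.0 -205.6 wh 120.4 95.3 a 22.5 z [61.2 62.6 63.8]
orange 492 [629. 160.] c 721.8 23.7 wh 15.9 27.6 a 18.7 z [42.7 50.2 56.6]
yel 9237 [403. 105.] c 476.9 -22.6 wh 99.1 98.9 a 12.2 z [67.2 68.6 69.8]
pocketfloor 814 [403. 107.] c 477.6 -22.6 wh 32.2 42.1 a 12.4 z [61.1 62.5 63.7]
pocketfloor 7478 [329. 264.] c 477.0 -205.6 wh 120.4 95.3 a 22.5 z [61.2 62.6 63.7]
```

```bash
python3 -m crank '{"hand":[1,1,1,1],"xyz":[[-5,0.2,4],[-10.7,0.4,8],[-10.7,0.4,9],[-10.7,0.4,9]],"twist":[0,0,0,0]}'; python3 m2.py
```

```text
t: 3.7
tool_pos: [480.6, -216.4, 239.5]
tool_rot: [-3.14, -0.003, 1.965]
wrist_force: [-0.7, 0.0, -0.3]
gripper_width: 93.8
gripper_force: 0.0
[ 480.64774955 -216.35911722  239.50793036] 1.9651141179947895
top 178 [328. 219.] c 479.4 -212.7 wh 15.7 19.6 a 23.2 z [121.1 122.2 123.1]
flange 867 [325. 207.] c 481.1 -217.3 wh 28.2 39.4 a 23.4 z [77.3 78.5 79.6]
white 224 [433.  27.] c 499.3 -69.7 wh 77.3 1.3 a 12.2 z [57.4 59.4 62.4]
white 20269 [325. 201.] c 481.7 -217.9 wh 120.3 120.6 a 22.5 z [61.4 62.6 63.7]
yel 3364 [436.  12.] c 486.0 -63.7 wh 100.0 21.8 a 14.6 z [66.8 68.5 69.7]
pocketfloor 279 [417.  24.] c 488.0 -72.1 wh 100.3 1.3 a 12.2 z [58.2 60.2 62.6]
pocketfloor 19893 [325. 201.] c 481.7 -217.9 wh 120.3 120.6 a 22.5 z [61.4 62.6 63.6]
```

```bash
python3 -m crank '{"hand":[1,1,1,0.3,0,0,0,0,0,0,0,0],"xyz":[[-0.15,0,3],[-0.15,0,5.5],[-0.15,0,5.5],[-0.15,0,5.5],[-0.15,0,5.5],[-0.15,0,5.5],[-0.15,0,5.5],[-0.15,0,5.5],[-0.15,0,5.5],[-0.15,0,5.5],[-0.15,0,5.5],[-0.15,0,5.5]],"twist":[0,0,0,0,0,0,0,0,0,0,0,0]}'
```

```text
t: 5.25
tool_pos: [482.0, -219.5, 185.3]
tool_rot: [-3.142, -0.0, 1.964]
wrist_force: [0.7, 0.7, -0.1]
gripper_width: 16.1
gripper_force: 30.0
```

```bash
python3 -m crank '{"hand":[0,0,0,0,0,0,0,0],"xyz":[[0.4,0,0.01],[0.8,0,0.04],[1.1,0,0.07],[1.4,0,0.11],[1.7,0,0.16],[1.9,0,0.2],[1.9,0,0.2],[1.9,0,0.2]],"twist":[0,0,0,0,0,0,0,0]}'
```

```text
t: 6.25
tool_pos: [477.1, -207.0, 185.6]
tool_rot: [3.14, 0.014, 1.966]
wrist_force: [0.5, -10.5, 3.0]
gripper_width: 16.1
gripper_force: 30.0
```

```bash
python3 -m crank '{"hand":[0,0],"xyz":[[0,0,0],[0,0,0]],"twist":[0,0]}'
python3 - <<'E'
from h import *
p,d=snapshot("wrist"); cv2.imwrite("pics/w2.png",cv2.resize(p[60:300,200:440],(600,600),interpolation=2))
E
```

```text
t: 6.5
tool_pos: [477.1, -207.0, 185.6]
tool_rot: [3.14, 0.014, 1.966]
wrist_force: [-0.4, -9.8, 3.2]
gripper_width: 15.8
gripper_force: 30.0
```

View pics/w2.png

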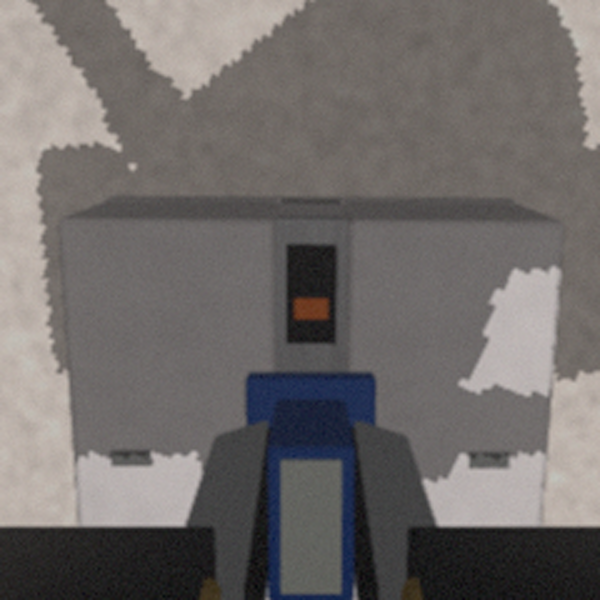

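Gauge mark shows orange at crop (311,308) in its slot, still low in the slot; the arm yields under the load, so I'll push further.

```bash
cat > g.py <<'E'
from h import *
c=cam("wrist"); p,d=snapshot("wrist"); hsv=cv2.cvtColor(p,cv2.COLOR_BGR2HSV)
a=np.radians(22.5); o=np.array([481.7,-217.9])
m=((hsv[...,0]>3)&(hsv[...,0]<18)&(hsv[...,1]>140)).astype(np.uint8)
k,l,st,ct=cv2.connectedComponentsWithStats(m)
for i in range(1,k):
    if st[i,4]<15: continue
    X=onplane(c,*ct[i],62)[:2]-o; x,y=X@[np.cos(a),np.sin(a)],X@[-np.sin(a),np.cos(a)]
    if abs(x)<12 and abs(y)<70: print("mark",st[i,4],"dock x,y",round(x,1),round(y,2))
E
python3 g.py; python3 -m crank '{"hand":[0,0,0,0,0],"xyz":[[0.3,0,0.03],[0.5,0,0.06],[0.7,0,0.08],[0.7,0,0.1],[0.7,0,0.1]],"twist":[0,0,0,0,0]}'; python3 g.py
```

```text
mark 121 dock x,y -0.2 39.01
t: 7.22
tool_pos: [474.8, -201.3, 185.1]
tool_rot: [3.14, 0.016, 1.967]
wrist_force: [-0.8, -11.7, 4.6]
gripper_width: 15.7
gripper_force: 30.0
mark 121 dock x,y -0.4 40.7
mark 55 dock x,y -0.2 -37.71
```

```bash
python3 -m crank '{"hand":[0,0,0,0],"xyz":[[0.2,0,0.03],[0.35,0,0.05],[0.35,0,0.05],[0.35,0,0.05]],"twist":[0,0,0,0]}'; python3 g.py
```

```text
t: 7.78
tool_pos: [473.2, -197.4, 184.6]
tool_rot: [3.14, 0.015, 1.967]
wrist_force: [-0.5, -11.0, 7.5]
gripper_width: 15.8
gripper_force: 30.0
mark 114 dock x,y -0.4 41.78
```

```bash
python3 -m crank '{"hand":[0,0,0,0,0,0,0,0,0,0,0,0],"xyz":[[-0.6,0,-0.12],[-1.2,0,-0.22],[-1.8,0,-0.29],[-2.4,0,-0.34],[-3,0,-0.35],[-3.5,0,-0.34],[-4,0,-0.29],[-4.5,0,-0.24],[-5,0,-0.17],[-5.5,0,-0.08],[-5.9,0,0],[-5.9,0,0]],"twist":[0,0,0,0,0,0,0,0,0,0,0,0]}'; python3 g.py
```

```text
t: 9.32
tool_pos: [491.2, -242.6, 181.4]
tool_rot: [-3.14, -0.011, 1.963]
wrist_force: [-4.0, 8.2, 9.5]
gripper_width: 15.9
gripper_force: 30.0
mark 132 dock x,y -0.2 42.08
mark 126 dock x,y -0.3 14.42
```

```bash
python3 -m crank '{"hand":[0,0,0,0,0,0,0],"xyz":[[0.6,0,-0.12],[1.2,0,-0.22],[1.8,0,-0.29],[2.4,0,-0.34],[2.95,0,-0.35],[2.95,0,-0.35],[2.95,0,-0.35]],"twist":[0,0,0,0,0,0,0]}'; python3 g.py
python3 - <<'E'
from h import *
for n in("scene","side"):
    c=cam(n); p,d=snapshot(n); a=np.radians(22.5); u,v=map(int,proj(c,[481.7,-217.9,70]))
    q=p[v-45:v+45,u-45:u+45]; cv2.imwrite(f"pics/c_{n}.png",q)
a=[cv2.resize(cv2.imread(f"pics/c_{n}.png"),(400,400),interpolation=2) for n in("scene","side")]; cv2.imwrite("pics/c.png",np.hstack(a))
E
```

```text
t: 10.25
tool_pos: [483.5, -222.2, 186.7]
tool_rot: [3.14, 0.008, 1.965]
wrist_force: [-0.0, -5.5, 3.2]
gripper_width: 16.0
gripper_force: 30.0
mark 138 dock x,y -0.3 42.0
```

View pics/c.png

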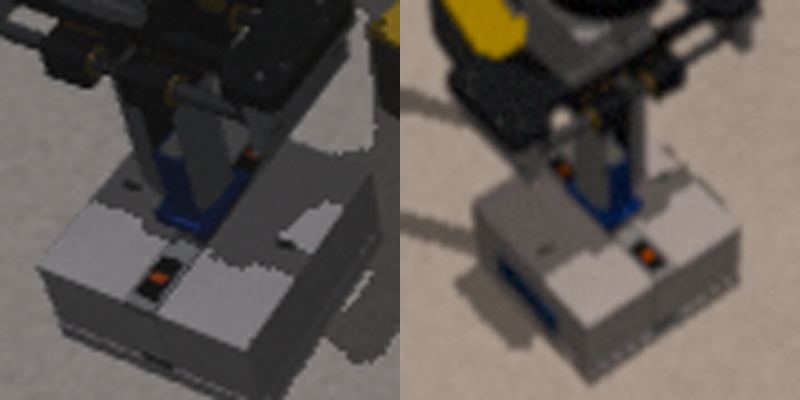

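```bash
cat > g2.py <<'E'
from h import *
a=np.radians(22.5); o=np.array([481.7,-217.9])
for n in("scene","side"):
    c=cam(n)
    for nm,p in(("start",cv2.imread(f"pics/{n}0.png")),("now",snapshot(n)[0])):
        q=p.astype(float); wgt=np.clip(q[...,2]-1.5*q[...,1]-10,0,None)
        for sg in(1,-1):
            y=np.arange(26,56,.25); pr=[]
            for yy in y:
                s=0
                for x in(-3,-1.5,0,1.5,3):
                    X=[*(o+x*np.array([np.cos(a),np.sin(a)])+sg*yy*np.array([-np.sin(a),np.cos(a)])),61]
                    s+=cv2.getRectSubPix(wgt.astype(np.float32),(1,1),tuple(map(float,proj(c,X))))[0,0]
                pr.append(s)
            pr=np.array(pr); print(n,nm,"left" if sg>0 else "right",round((pr*y).sum()/max(pr.sum(),1e-9),2),round(pr.max()))
E
python3 g2.py
```

```text
scene start left 38.57 73
scene start right 35.63 82
scene now left 41.72 1
scene now right 41.12 96
side start left 38.69 142
side start right 36.3 146
side now left 43.38 62
side now right 40.83 163
```

Both marks have moved about 5 mm, so both clips are back. Straighten it and lift.

```bash
python3 -m crank '{"hand":[0,0,0,0,0,0],"xyz":[[0.3,0,0],[0.35,0,0],[0.35,0,-0.3],[0.35,0,-0.7],[0.35,0,-1.2],[0.35,0,-1.2]],"twist":[0,0,0,0,0,0]}'
```

```text
t: 11.25
tool_pos: [482.4, -218.8, 198.1]
tool_rot: [3.14, 0.007, 1.965]
wrist_force: [1.5, -5.1, -0.4]
gripper_width: 16.3
gripper_force: 30.0
```

```bash
python3 -m crank '{"hand":[0,0,0,0,0,0,0],"xyz":[[0,0,-1.5],[0,0,-3],[0,0,-5],[0,0,-7],[0,0,-9],[0,0,-9],[0,0,-9]],"twist":[0,0,0,0,0,0,0]}'; python3 g2.py | grep now
python3 - <<'E'
from h import *
p,d=snapshot("side"); print(read_state()["tool_pos"])
c=cam("side"); u,v=map(int,proj(c,[481.7,-217.9,120])); a=cv2.resize(p[v-60:v+60,u-60:u+60],(400,400),interpolation=2)
p,d=snapshot("wrist"); b=cv2.resize(p[:400,120:520],(400,400))
cv2.imwrite("pics/l.png",np.hstack([a,b]))
E
```

```text
t: 12.12
tool_pos: [480.3, -215.8, 287.0]
tool_rot: [-3.141, -0.001, 1.964]
wrist_force: [-0.8, 0.4, -1.7]
gripper_width: 15.5
gripper_force: 30.0
scene now left 43.32 14
scene now right 41.13 97
side now left 43.12 64
side now right 40.82 156
[ 480.24945551 -215.95481061  286.42011367]
```

View pics/l.png

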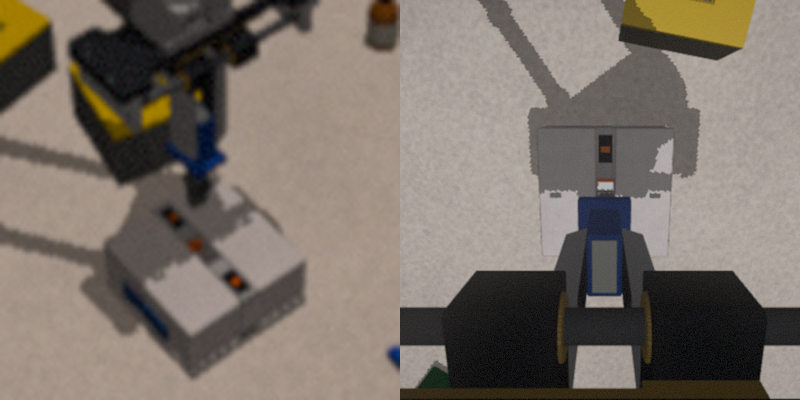

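Cartridge is out, hanging from the gripper, both clip marks clear. Measure the tilt in the grip and go toward the stand.

```bash
python3 -m crank '{"hand":[0,0,0,0,0,0,0,0,0],"xyz":[[3,2.5,-1],[7,6,-1],[11,9.5,-1],[15,12.7,-1],[19,16,-1],[22,18.5,-1],[22.7,19.2,-1],[22.7,19.2,-1],[22.7,19.2,-1]],"twist":[0,0,0,0,0,0,0,0,0]}'
cat > tilt.py <<'E'
from h import *
s=read_state(); T=np.array(s["tool_pos"]); y=s["tool_rot"][2]; tx=np.array([np.cos(y),np.sin(y),0]); ty=np.array([np.sin(y),-np.cos(y),0])
c=cam("wrist"); p,d=snapshot("wrist"); W=cloud(c,d); hsv=cv2.cvtColor(p,cv2.COLOR_BGR2HSV)
b=(hsv[...,0]>100)&(hsv[...,0]<130)&(hsv[...,1]>100)&(d>0)
L=np.stack([(W-T)@tx,(W-T)@ty,W[...,2]-T[2]],-1)
near=(abs(L[...,0])<35)&(abs(L[...,1])<25)
for nm,z0,m in(("top",-62,near&(abs(L[...,1])<8)),("flange",-106,near&b)):
    q=L[m&(abs(L[...,2]-z0)<7)]
    if len(q)<30: print(nm,len(q)); continue
    for _ in range(5):
        A=np.c_[q[:,:2],np.ones(len(q))]; k=np.linalg.lstsq(A,q[:,2],rcond=None)[0]; r=q[:,2]-A@k; q=q[abs(r)<max(1,2*r.std())]
    print(nm,len(q),"slope x,y",k[:2].round(3),"z0",k[2].round(1),"x",np.percentile(q[:,0],[1,50,99]).round(1),"y",np.percentile(q[:,1],[1,50,99]).round(1),"rms",r.std().round(2))
q=L[near&b&(L[...,2]<-66)&(L[...,2]>-98)&(L[...,0]>8)]
if len(q)>30: k=np.linalg.lstsq(np.c_[q[:,1:],np.ones(len(q))],q[:,0],rcond=None)[0]; print("face",len(q),"dx/dy,dx/dz",k[:2].round(3),"x at mid",(k[2]-82*k[1]).round(1))
E
python3 tilt.py; python3 m2.py
```

```text
t: 13.45
tool_pos: [570.7, 65.7, 297.2]
tool_rot: [-3.141, 0.0, 1.963]
wrist_force: [-0.7, 0.0, -0.8]
gripper_width: 16.2
gripper_force: 30.0
top 1985 slope x,y [-0.003  0.004] z0 -60.7 x [-11.2   3.8  17.9] y [-7.9 -0.2  7.8] rms 0.57
flange 750 slope x,y [-0.002 -0.002] z0 -105.0 x [ 6.6 18.2 23. ] y [-14.4  -1.4  13.7] rms 0.5
face 160 dx/dy,dx/dz [-0.009  0.007] x at mid 17.9
[570.75530467  65.61552396 297.28853007] 1.962556917124615
white 278 [152.  55.] c 390.0 116.6 wh 2.7 92.6 a 33.5 z [57.3 59.5 62.3]
white 1101 [90. 63.] c 344.8 91.4 wh 31.7 42.0 a 35.1 z [58.9 62.4 63.6]
white 1100 [326.  73.] c 532.4 160.6 wh 32.0 41.8 a 23.3 z [61.1 62.6 63.8]
white 733 [198. 237.] c 476.9 -24.1 wh 31.5 42.0 a 12.1 z [60.9 62.5 63.7]
white 3116 [128. 366.] c 452.5 -194.6 wh 83.4 55.9 a 22.0 z [61.3 62.5 63.6]
yel 12800 [90. 62.] c 346.5 91.6 wh 101.7 100.4 a 34.4 z [66.9 68.5 69.8]
yel 12208 [325.  69.] c 532.5 160.5 wh 98.9 99.2 a 22.8 z [67.2 68.6 69.8]
yel 7992 [195. 230.] c 477.3 -22.8 wh 101.1 99.8 a 12.3 z [67.  68.5 69.7]
pocketfloor 253 [152.  56.] c 390.4 116.1 wh 2.8 91.3 a 33.3 z [58.2 60.1 62.4]
pocketfloor 1091 [90. 63.] c 344.9 91.3 wh 31.8 42.2 a 34.3 z [59.5 62.4 63.6]
pocketfloor 1086 [326.  73.] c 532.6 160.4 wh 32.1 42.6 a 22.9 z [61.1 62.6 63.6]
pocketfloor 775 [198. 238.] c 477.0 -24.0 wh 31.6 42.0 a 12.1 z [59.9 62.4 63.6]
pocketfloor 3069 [128. 366.] c 452.6 -194.8 wh 83.4 56.5 a 22.0 z [61.3 62.5 63.6]
```

```bash
python3 -m crank '{"hand":[0,0,0,0,0,0,0],"xyz":[[3,0,0],[6,0.1,0],[9,0.1,1],[9.94,0.1,2.5],[9.94,0.1,3.9],[9.94,0.1,3.9],[9.94,0.1,3.9]],"twist":[0,0,0,0,0,0,0]}'; python3 tilt.py; python3 m2.py|grep -E "yel|\["|head -8
```

```text
t: 14.42
tool_pos: [534.5, 158.3, 258.4]
tool_rot: [3.141, 0.0, 1.963]
wrist_force: [0.1, 1.1, -1.5]
gripper_width: 15.9
gripper_force: 30.0
top 1998 slope x,y [-0.005 -0.001] z0 -60.7 x [-11.3   3.8  18. ] y [-7.8 -0.2  7.8] rms 0.6
flange 799 slope x,y [-0.011  0.001] z0 -104.9 x [ 6.9 18.3 23.1] y [-14.3  -0.8  13.9] rms 0.58
face 295 dx/dy,dx/dz [0.    0.002] x at mid 18.0
[534.59370403 158.43935003 258.70409979] 1.9630070800085675
white 395 [140. 172.] c 388.0 119.7 wh 1.8 99.6 a 34.5 z [57.2 59.5 62. ]
white 994 [ 76. 187.] c 345.1 90.9 wh 31.4 42.2 a 34.3 z [61.2 62.5 63.6]
white 531 [322. 181.] c 528.5 170.1 wh 31.9 19.6 a 22.3 z [61.3 62.6 63.8]
white 85 [158. 297.] c 431.6 18.1 wh 26.8 2.1 a 11.2 z [57.3 59.  61.5]
yel 13222 [ 76. 185.] c 346.5 92.0 wh 101.8 99.1 a 34.4 z [66.9 68.5 69.6]
yel 9472 [323. 183.] c 532.8 160.5 wh 99.0 99.4 a 22.9 z [67.4 68.6 69.7]
yel 194 [152. 304.] c 431.5 15.8 wh 25.4 7.1 a 18.9 z [65.7 68.4 69.6]
```

```bash
python3 -m crank '{"hand":[0,0,0,0,0,0,0],"xyz":[[-0.04,-0.06,1],[-0.04,-0.06,2.5],[-0.04,-0.06,4],[-0.04,-0.06,5.5],[-0.04,-0.06,6.5],[-0.04,-0.06,7.2],[-0.04,-0.06,7.2]],"twist":[0,0,0,0,0,0,0]}'; python3 tilt.py; python3 m2.py|grep -E "yel|\["|grep -E "532|533|^\["
```

```text
t: 15.4
tool_pos: [533.3, 158.5, 185.9]
tool_rot: [-3.141, -0.0, 1.964]
wrist_force: [-0.6, 0.7, -0.4]
gripper_width: 15.8
gripper_force: 30.0
top 1992 slope x,y [-0.001 -0.002] z0 -60.7 x [-11.2   3.9  18. ] y [-7.8 -0.2  7.8] rms 0.59
flange 830 slope x,y [-0.009 -0.002] z0 -105.0 x [ 6.4 18.2 23.2] y [-14.4   0.2  14.3] rms 0.56
face 610 dx/dy,dx/dz [ 0.01  -0.001] x at mid 18.0
[533.61408604 158.59358139 186.40874198] 1.9641598083022793
top 901 [324. 254.] c 532.2 162.0 wh 15.7 29.7 a 22.1 z [116.8 125.  126.1]
```

```bash
python3 -m crank '{"hand":[0,0,0,0,0,0],"xyz":[[-0.08,0,0],[-0.08,0,0.3],[-0.08,0,0.6],[-0.08,0,0.9],[-0.08,0,1.05],[-0.08,0,1.05]],"twist":[0,0,0,0,0,0]}'; python3 tilt.py
```

```text
t: 16.25
tool_pos: [533.8, 157.8, 175.8]
tool_rot: [-3.142, -0.0, 1.964]
wrist_force: [0.0, -0.1, -0.3]
gripper_width: 15.9
gripper_force: 30.0
top 2001 slope x,y [-0.003 -0.001] z0 -60.7 x [-11.2   4.   17.9] y [-7.8  0.2  7.9] rms 0.59
flange 838 slope x,y [-0.005  0.001] z0 -105.0 x [ 6.4 18.2 23.1] y [-14.8  -0.5  14.4] rms 0.55
face 623 dx/dy,dx/dz [0.012 0.003] x at mid 18.0
```

```bash
python3 -m crank '{"hand":[0,0,0],"xyz":[[0,0,0.1],[0,0,0.2],[0,0,0.2]],"twist":[0,0,0]}'
```

```text
t: 16.68
tool_pos: [533.9, 157.8, 175.6]
tool_rot: [3.14, 0.0, 1.964]
wrist_force: [-1.8, -0.4, 8.4]
gripper_width: 15.7
gripper_force: 30.0
```

Resting on the floor with 8 N. Release and rise.

```bash
python3 -m crank '{"hand":[0,0.3,0.6,0.6,0.6,0.6,0.6,0.6,0.6,0.6,0.6],"xyz":[[0,0,-0.1],[0,0,-0.1],[0,0,-0.1],[0,0,-0.1],[0,0,-0.1],[0,0,-2],[0,0,-5],[0,0,-8],[0,0,-12],[0,0,-14],[0,0,-14]],"twist":[0,0,0,0,0,0,0,0,0,0,0]}'; python3 m2.py; python3 look.py end
```

```text
t: 18.05
tool_pos: [534.5, 157.9, 315.5]
tool_rot: [3.138, 0.001, 1.964]
wrist_force: [-0.3, -0.9, -0.9]
gripper_width: 56.0
gripper_force: 0.0
[534.49505322 157.92123441 315.47051638] 1.9641091744444066
flange 99 [310. 192.] c 524.8 149.3 wh 4.9 21.8 a 22.1 z [70.  70.8 71.7]
white 244 [169. 162.] c 388.2 119.7 wh 1.5 99.8 a 34.3 z [57.3 59.6 62.7]
white 731 [115. 175.] c 345.1 91.0 wh 31.2 42.2 a 33.9 z [60.9 62.5 63.7]
yel 9235 [115. 173.] c 346.5 92.1 wh 101.5 98.7 a 34.5 z [67.  68.5 69.7]
yel 8367 [323. 181.] c 532.5 160.4 wh 98.2 99.0 a 22.8 z [67.2 68.6 69.8]
yel 157 [208. 283.] c 466.4 16.0 wh 13.5 22.0 a 24.0 z [65.7 68.5 69.7]
yel 269 [244. 355.] c 526.1 -49.1 wh 15.5 26.7 a 7.6 z [67.7 68.7 69.7]
pocketfloor 233 [169. 164.] c 388.0 119.8 wh 1.7 99.4 a 34.4 z [58.3 60.4 62.8]
pocketfloor 777 [115. 175.] c 345.2 90.9 wh 31.3 42.4 a 34.1 z [60.3 62.5 63.6]
18.1 [533.8 157.8 314. ] [3.14073317e+00 1.24207512e-04 1.96416030e+00] [-0.72395165 -0.59231668 -1.04909725] 56.26062447556304 0.0
campos [506.8 221.9 396.5] d0 0.99603125
grip [323. 192.] 0.59 [531.5 161.6 106. ]
cartridge [326. 175.] 0.64 [534.3 161.2  12. ]
pocket [115. 177.] 0.8 [342.5  88.5  62. ]
flange [322. 183.] 0.85 [529.8 162.   70. ]
```

View pics/end.png

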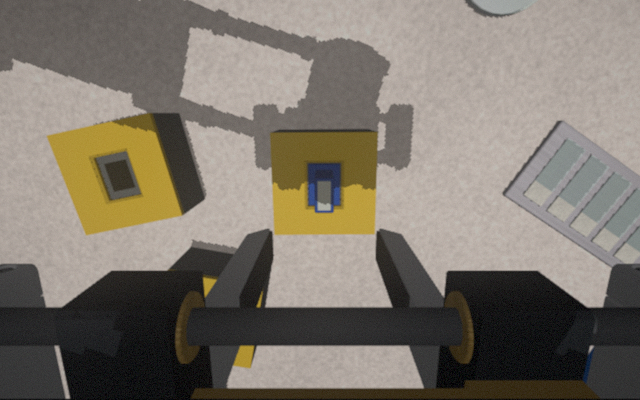

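The picture shows the flange square in the pocket (px 323,187), its top at about 70 mm, and the gripper clear.

```bash
python3 -c "from station import *; print(close_job())"
```

```text
the job is handed in; nothing more can be done
None
```

The cartridge was rocked free of the dock, lowered while gripped into the farthest stand and released; the flange measures square and fully home, the other items were never approached, and the job is handed in at about 18 s with no verdict returned.

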